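# Clear the barcode reader and present a sample tube to it

### The job

The glass of the barcode reader is covered: first put the two crumpled paper balls that lie on it into the waste bin. Then take the long sample tube out of the cradle and hold it in the air over the middle of the glass, its centre line about 80 mm above the glass, level, lengthwise along the reader, with its cap towards the end of the reader that has the push button. Finish while still holding it there, motionless; do not shift the short tube, the jar or the flask.

Things in the scene. Friction and masses are not known exactly. Their poses are not given: they have to be found in the camera images.
- reader: Barcode reader, a fixed low white box, 130 (x) by 190 (y) by 50 mm high, standing on the bench. Origin: centre of its underside; z up; its y axis runs along its length, towards the end with the push button. The button is a round black disc, 28 mm across and 6 mm high, on top at y = +70 mm.
- reader_glass (a point): Centre of the dark reading glass, which is flush in the reader's top (50 mm above the bench, 18 mm from the reader's centre away from the button) and measures 88 (x) by 120 (y) mm. Axes as the reader's.
- wad1: Crumpled paper ball, white, about 30 mm across and 30 mm high, 12 g, lying on the glass in the half away from the button. It is rigid, does not crush. Origin: centre of its underside.
- wad1_center (a point): Middle of that paper ball, 15 mm above its underside.
- wad2: Crumpled paper ball like the other, lying on the glass in the half nearer the button. The two are at least 60 mm apart, centre to centre, along the reader's y axis. Origin: centre of its underside.
- wad2_center (a point): Middle of that paper ball, 15 mm above its underside.
- bin: Waste bin, grey plastic, fixed, open on top, 150 by 150 mm outside and 90 mm high, walls 4 mm. It stands on one side of the reader, the cradle on the other. Origin: centre of its underside.
- cradle: Tube cradle, grey plastic, fixed: a base plate 110 (x) by 150 (y) by 10 mm with two lanes at y = +35 and -35 mm. In each lane a tube lies along x on two V-shaped supports, 5 mm thick, at x = +28 and -28 mm, whose tips reach up to 44 mm above the bench and 14 mm to each side of the tube's axis; between them 51 mm of the tube's middle are free for the fingers. Origin: centre of its underside; z up.
- tube: The long sample tube: translucent whitish plastic tube 16 mm in diameter with a white label round its middle and a pale lilac cap 18 mm in diameter, 122 mm long in all, 25 g, lying level in one lane of the cradle, its axis 41 mm above the bench. Origin: on its axis, midway between the cradle's two supports; x axis along the tube towards the cap (cap end at x = +60 mm, round end at x = -62 mm).
- tube_cap (a point): Middle of the outer end face of the long tube's cap.
- short_tube: A shorter tube that has the same colours, label and cap but is 92 mm long in all, in the other lane of the cradle; it stays there. Origin: on its axis, midway between the supports; x axis towards its cap.
- jar: White jar with a cap, 54 mm in diameter, 65 mm high, loose on the bench beyond the reader; leave alone. Origin: centre of its underside.
- flask: Small amber bottle, 44 mm in diameter, 100 mm high, loose on the bench beyond the reader; leave alone. Origin: centre of its underside.
There are look-alikes about, which are no part of the job. Leave any orange look-alike of the wad2 alone.

How it is judged:
By the outcome, as a careful person would: the job done as asked, in the order asked, and still so for the second after the job is handed in, while the arm keeps its last pose, push and grip.
It also fails if it takes over 64 s, if anything falls off the work surface, if the arm or the gripper's body presses on something with over 40 N, if the wrist force passes 120 N, or if a joint passes its speed limit or range.

### The arm

A 6-joint arm with a two-finger parallel gripper is mounted at the origin on the work surface. World frame = base frame: x ahead of the robot, y to its left, z up, the work surface at z = 0. Lengths are in mm, angles in rad, forces in N, time in s.
With the tool pointing down it reaches from about 275 to 850 mm from the base axis. Payload 19 kg.
Tool frame: the origin (TCP) lies midway between the tips of the shut fingers; the grasp point (between the pads) lies 19 mm behind it; z points along the fingers, y is the line along which they close (so a half turn about z gives the same grasp; the last joint's range is limited). The gripper opens to 85 mm and grips with 20 to 120 N. Pads are 22 mm wide; open, the fingers measure 114 mm over their backs; the gripper's body (76 mm by 85 mm) begins 54 mm behind the grasp point. The pads swing forward as they close: fully open they stand 13 mm farther back than shut.
Start: joints at [-1.426, 0.15, 1.437, -0, 1.554, -0.134], TCP at [158.216, -552.773, 231.267] pointing down, gripper open.
Joint ranges: [-2.8, 2.8], [-0.68, 2.1], [0.12, 2.68], [-1.39, 4.53], [0.16, 2.79], [-2.81, 2.81]. Speed limits (rad/s): [1.89, 1.89, 2.22, 3.01, 3.01, 3.01].

### API

Orientations are given as a unit quaternion [w, x, y, z].
In Python, from plant import manip gives the robot as it stands. The module is installed in compiled form; this text tells all that it offers.
- The arm moves only by the shell command python3 -m handwheel 'ROWS' [OPENING] [FORCE]. ROWS is JSON, one flat list of numbers, 6 for each row, row after row: the shift along the tool's x, y, z in cm, then the turn, a rotation vector about the tool's x, y, z in degrees. A call has 1 to 12 rows; each row shifts and turns the commanded pose from where the row before left it, along the tool's axes as they then stand; what a row does not reach is not made up. A row lasts 1/10 s, in which the tool goes at most 50 mm and 8.59 degrees, less where a joint would pass 70% of its speed; a pose out of reach is approached as far as the arm can. A call with a gripper value outside its range is refused whole. OPENING is the closure, from 0 (fully open) to 1 (shut), set as the call begins (- or left out, the last holds). The fingers move at their own pace and stop on an object; FORCE is the grip in N (left out, the last holds). Time passes only in rows, so rows that do not move let the fingers close. It gives the time, the measured TCP pose, the force, the opening and the grip force at its end, in the units of the state.
- manip.sense(): the state, without advancing time (a new reading comes with each control period).
- manip.capture(name): name is "side" or "top"; returns the picture (400x640x3 uint8, red, green, blue); there is no depth.
- manip.camera_model(name): a dict with "fx", "fy", "cx", "cy" (pixels), "R" (3x3) and "t" (3): a world point X has camera coordinates R X + t. Camera axes: x right, y down, z forward; pixel columns grow to the right and rows downward; lengths in mm; the calibration is good to about 2 mm. A picture is of the moment at which its call begins. camera_model takes no time and is no camera call.
- manip.sign_off(): hands the job in; it is judged then, once.
Trained networks look in the newest picture that a camera, given by its name, has taken for a name from the list of things; names that differ only in an ending like _2 or _b are one class to them, and where a whole thing is asked for, a point or a joint stands for the part that bears it (a point fixed in the world has none). Each returns a list of dicts, best first, with "confidence" (0 to 1); they miss things now and then, are a little off and sometimes report something else, mostly with a low value. They report only what shows in the picture. A call takes as long as a camera call. They do not tell look-alikes from the thing itself.
- manip.recognise(camera, target): "xyz" ([x, y, z] in mm, in world coordinates, good to about 4 mm: the middle of the surface that is visible of it).
- manip.outline_of(camera, target): "mask" (400x640 bool, what is visible of it).
The state is a dict: "clock": time; "joints": joint angles; "joint_velocities": joint speeds; "joint_efforts": joint torques, N m; "eef_pos": TCP position; "eef_rot": TCP orientation; "wrist_force": force on the tool from outside, world axes, zero at the start; "wrist_torque": the same for the moment, N m; "grip_width": opening from 0.0 (shut) to 1.0 (fully open); "grip_force": force on a finger pad.
Only numpy, scipy, OpenCV 4.12 (cv2) and the standard library are available. Lean on these libraries where they do the work, as an engineer would, in place of code of your own. Each camera call takes 0.05 s, during which the arm holds its last target. There are 200 camera calls.

## Working session

There is one attempt and no reset: what is moved stays moved. The work goes in short steps, Python scripts to look and compute and a shell command to move; the robot and the scene stay as the last step left them, time stands still between calls to the robot, and variables do not carry over. Pictures are saved under pics/ and viewed, at most 10 in all, crops included, and the job is handed in when it is done.

```bash
mkdir -p pics; python3 - <<'E'
from plant import manip
import cv2,numpy as np
for n in("top","side"):
    im=manip.capture(n); cv2.imwrite(f"pics/{n}0.png",im[:,:,::-1])
    m=manip.camera_model(n); R=np.array(m["R"]);print(n,m["fx"],m["cx"],m["cy"],(-R.T@np.array(m["t"])).round(),R.round(3).tolist())
for t in["reader","reader_glass","wad1","wad2","bin","cradle","tube","tube_cap","short_tube","jar","flask"]:
    for n in("top","side"):
        print(t,n,[(np.round(d["xyz"]).tolist(),round(d["confidence"],2)) for d in manip.recognise(n,t)])
s=manip.sense();print(s["clock"],s["eef_rot"],s["eef_pos"])
E
```

```text
top 471.0634361743053 316.4682401009465 195.25689569603182 [ 516.   -9. 1069.] [[-0.012, -1.0, 0.004], [-0.998, 0.011, -0.068], [0.068, -0.004, -0.998]]
side 446.92060141416783 313.181996806961 200.84665994881433 [-74. 602. 602.] [[-0.695, -0.719, -0.007], [-0.371, 0.367, -0.853], [0.616, -0.59, -0.522]]
reader top [([524.0, 4.0, 51.0], 0.74), ([528.0, -239.0, 52.0], 0.48)]
reader side [([498.0, 37.0, 53.0], 0.62), ([535.0, -237.0, 41.0], 0.46)]
reader_glass top [([522.0, 8.0, 50.0], 0.86), ([532.0, 296.0, 7.0], 0.65)]
reader_glass side [([493.0, 36.0, 52.0], 0.83)]
wad1 top [([553.0, 30.0, 75.0], 0.58), ([504.0, -51.0, 79.0], 0.46), ([656.0, 32.0, 26.0], 0.46)]
wad1 side [([549.0, 28.0, 71.0], 0.55), ([655.0, 38.0, 25.0], 0.46), ([490.0, -39.0, 73.0], 0.45)]
wad2 top [([553.0, 30.0, 75.0], 0.58), ([504.0, -51.0, 79.0], 0.46), ([656.0, 32.0, 26.0], 0.46)]
wad2 side [([549.0, 28.0, 71.0], 0.55), ([655.0, 38.0, 25.0], 0.46), ([490.0, -39.0, 73.0], 0.45)]
bin top [([531.0, 298.0, 5.0], 0.86)]
bin side [([491.0, -41.0, 69.0], 0.68), ([534.0, 286.0, 50.0], 0.59)]
cradle top [([529.0, -277.0, 13.0], 0.7)]
cradle side [([545.0, -239.0, 6.0], 0.84), ([706.0, 172.0, 55.0], 0.5)]
tube top [([528.0, -244.0, 50.0], 0.79)]
tube side []
tube_cap top [([535.0, -240.0, 54.0], 0.64)]
tube_cap side [([542.0, -234.0, 46.0], 0.78)]
short_tube top [([538.0, -312.0, 47.0], 0.67), ([504.0, -51.0, 78.0], 0.42)]
short_tube side [([546.0, -312.0, 46.0], 0.57)]
jar top [([718.0, -155.0, 62.0], 0.85)]
jar side [([711.0, -147.0, 35.0], 0.73), ([534.0, 284.0, 46.0], 0.37)]
flask top [([714.0, 161.0, 65.0], 0.82), ([525.0, 2.0, 51.0], 0.53)]
flask side []
1.2 [-4.93133489e-05  9.90300934e-01  1.38939042e-01  9.65511740e-06] [ 158.21428066 -552.7924451   231.27086831]
```

View pics/top0.png

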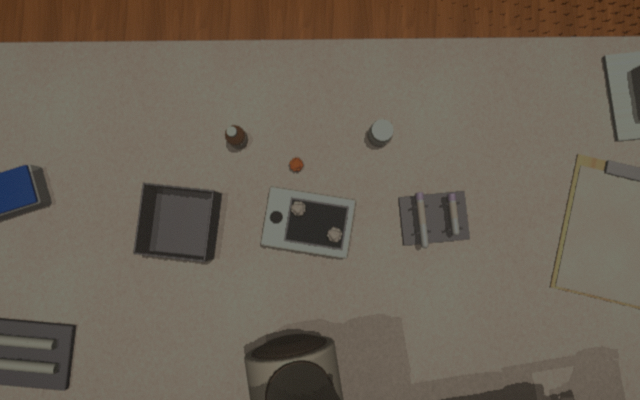

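View pics/side0.png

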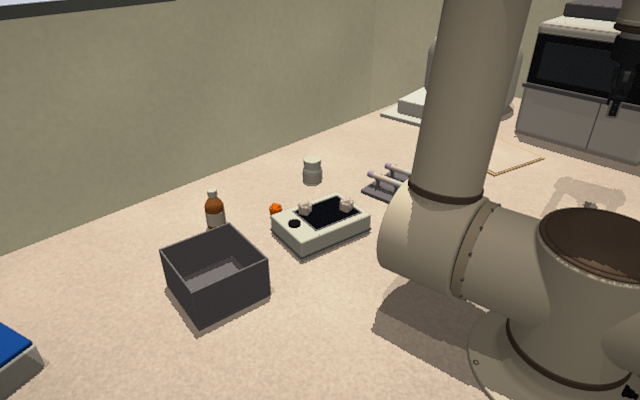

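The top view shows the button at (276,217), white balls at (298,208) and (334,234), and the bin at (180,222). The long tube is at column 421 with its cap at (421,196), and the short tube is at column 453.

Possible confusions:
- **Wads:** white balls at (298,208) and (334,234), against the orange ball at (296,165). I choose the two white ones on the glass.
- **Tube:** long at (422,220), short at (453,214), and two tubes in the far tray at (25,343) and (25,367). I choose (422,220), the longer one in the cradle.

The side view shows the same layout: bin (215,275), reader (320,222), orange ball (276,209).

```bash
cat > h.py <<'E'
from plant import manip
import cv2,numpy as np
def ray(n,u,v,z):
    m=manip.camera_model(n);R=np.array(m["R"]);t=np.array(m["t"])
    d=R.T@np.array([(u-m["cx"])/m["fx"],(v-m["cy"])/m["fy"],1]);c=-R.T@t
    return (c+d*(z-c[2])/d[2])
def pix(n,X):
    m=manip.camera_model(n);p=np.array(m["R"])@X+np.array(m["t"]);return p[:2]/p[2]*[m["fx"],m["fy"]]+[m["cx"],m["cy"]]
E
python3 - <<'E'
from h import *
im=cv2.imread("pics/top0.png")
c=im[155:265,255:475]; cv2.imwrite("pics/crop.png",cv2.resize(c,None,fx=3.6,fy=3.6,interpolation=cv2.INTER_CUBIC))
for t,z in(("reader",50),("reader_glass",50),("wad1",65),("tube",41),("short_tube",41),("bin",90),("cradle",10)):
    for d in manip.outline_of("top",t):
        if d["confidence"]<.4: continue
        k=d["mask"].astype(np.uint8); r=cv2.minAreaRect(cv2.findNonZero(k))
        P=[ray("top",*p,z) for p in cv2.boxPoints(r)]
        C=ray("top",*r[0],z); e=[P[1]-P[0],P[2]-P[1]]; mo=cv2.moments(k,True)
        print(t,round(d["confidence"],2),np.round(r[0]),"C",C[:2].round(1),"cent",ray("top",mo["m10"]/mo["m00"],mo["m01"]/mo["m00"],z)[:2].round(1),"edges",[(round(np.linalg.norm(a),1),round(np.degrees(np.arctan2(a[1],a[0])),1)) for a in e])
E
```

```text
reader 0.61 [381. 133.] C [ 720.5 -155.5] cent [ 720.5 -154.4] edges [(np.float64(62.7), np.float64(-45.5)), (np.float64(51.2), np.float64(-136.3))]
reader 0.59 [308. 222.] C [527.1   6.7] cent [527.1   7.5] edges [(np.float64(130.8), np.float64(-9.5)), (np.float64(191.8), np.float64(-99.9))]
reader_glass 0.9 [308. 222.] C [527.5   5.2] cent [526.9   6.6] edges [(np.float64(131.8), np.float64(-9.3)), (np.float64(191.7), np.float64(-99.7))]
wad1 0.51 [296. 165.] C [650.1  30.6] cent [650.6  30.6] edges [(np.float64(27.4), np.float64(-45.3)), (np.float64(25.9), np.float64(-135.8))]
wad1 0.47 [334. 234.] C [500.5 -48.8] cent [500.3 -48.8] edges [(np.float64(25.6), np.float64(-45.8)), (np.float64(27.0), np.float64(-135.7))]
wad1 0.46 [298. 208.] C [556.1  26.7] cent [556.4  26.5] edges [(np.float64(25.6), np.float64(-90.7)), (np.float64(27.7), np.float64(179.4))]
tube 0.6 [422. 220.] C [ 528.9 -242.2] cent [ 529.6 -242.3] edges [(np.float64(19.7), np.float64(-85.1)), (np.float64(118.9), np.float64(-176.0))]
tube 0.51 [178. 223.] C [529.5 288.3] cent [530.  289.7] edges [(np.float64(157.5), np.float64(-5.6)), (np.float64(178.3), np.float64(-97.0))]
short_tube 0.58 [453. 214.] C [ 541.2 -311.5] cent [ 542.  -311.5] edges [(np.float64(16.5), np.float64(-84.5)), (np.float64(88.5), np.float64(-175.7))]
bin 0.73 [178. 223.] C [528.8 275.6] cent [528.5 275.6] edges [(np.float64(150.5), np.float64(-6.2)), (np.float64(168.8), np.float64(-97.6))]
cradle 0.55 [434. 218.] C [ 532.8 -276.2] cent [ 532.  -274.3] edges [(np.float64(151.5), np.float64(-84.9)), (np.float64(111.0), np.float64(-176.2))]
```

View pics/crop.png

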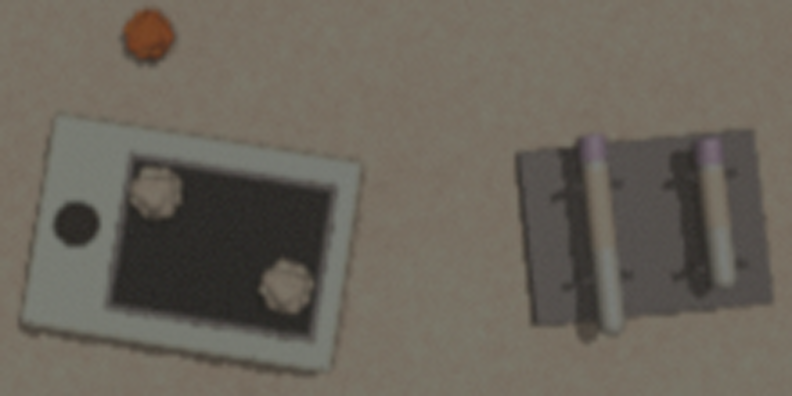

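The crop confirms the choice: two white balls on the glass at top-image (298,208) and (334,234), the orange one off the reader, and the long tube in the left lane with its cap up (+x). The measured sizes match: reader 131×192, tube 119 and 88, balls about 27. Next I turn the tool so it closes across the reader.

```bash
cat >> h.py <<'E'
from scipy.spatial.transform import Rotation as Ro
def go(*xyz):
    s=manip.sense();q=s["eef_rot"];r=Ro.from_quat([q[1],q[2],q[3],q[0]]);p=np.array(s["eef_pos"])
    y=r.as_matrix()[:,1];print("t",round(s["clock"],2),"pos",p.round(1),"yaw_y",np.degrees(np.arctan2(y[1],y[0])).round(2),"z",r.as_matrix()[:,2].round(3),"F",np.round(s["wrist_force"],1),"w",round(s["grip_width"],3),"gf",np.round(s["grip_force"],1))
    for X in xyz:
        print(" to",X,"tool cm",(r.inv().apply(np.array(X)-p)/10).round(2)); p=np.array(X)
E
python3 -m handwheel '[0,0,0,0,0,-8, 0,0,0,0,0,-8, 0,0,0,0,0,-8, 0,0,0,0,0,-8, 0,0,0,0,0,-8, 0,0,0,0,0,-8, 0,0,0,0,0,-8, 0,0,0,0,0,-8]' 0.3 30
python3 -c "
from h import *
go((500,-49,200),(500,-49,51))"
```

```text
clock: 2.35
eef_pos: [158.2, -552.8, 231.3]
eef_rot: [-0.0, 0.764, 0.645, 0.0]
wrist_force: [0.8, -0.1, -0.3]
grip_width: 0.7
grip_force: 0.0
t 2.35 pos [ 158.2 -552.8  231.3] yaw_y -9.7 z [-0.  0. -1.] F [ 0.8 -0.1 -0.3] w 0.7 gf 0.0
 to (500, -49, 200) tool cm [55.41 25.21  3.13]
 to (500, -49, 51) tool cm [-0.   0.  14.9]
```

```bash
python3 -m handwheel '[4.2,1.9,0.2, 4.2,1.9,0.2, 4.2,1.9,0.2, 4.2,1.9,0.2, 4.2,1.9,0.2, 4.2,1.9,0.2, 4.2,1.9,0.2, 4.2,1.9,0.2, 4.2,1.9,0.2, 4.2,1.9,0.2, 4.2,1.9,0.2,0,0,0,0,0,0]' >/dev/null
python3 -c "
from h import *
go((500,-49,200),(500,-49,51))"
```

```text
t 2.35 pos [ 158.2 -552.8  231.3] yaw_y -9.7 z [-0.  0. -1.] F [ 0.8 -0.1 -0.3] w 0.7 gf 0.0
 to (500, -49, 200) tool cm [55.41 25.21  3.13]
 to (500, -49, 51) tool cm [-0.   0.  14.9]validation failed for argument at $...
```

Rows need 6 numbers each; I left out the turns.

```bash
python3 -m handwheel '[4.2,1.9,0.2,0,0,0, 4.2,1.9,0.2,0,0,0, 4.2,1.9,0.2,0,0,0, 4.2,1.9,0.2,0,0,0, 4.2,1.9,0.2,0,0,0, 4.2,1.9,0.2,0,0,0, 4.2,1.9,0.2,0,0,0, 4.2,1.9,0.2,0,0,0, 4.2,1.9,0.2,0,0,0, 4.2,1.9,0.2,0,0,0, 4.2,1.9,0.2,0,0,0, 0,0,0,0,0,0]' >/dev/null
python3 -c "
from h import *
go((500,-49,200),(500,-49,51))"
```

```text
t 3.55 pos [ 446.4 -130.1  209.2] yaw_y -9.73 z [ 0.     0.001 -1.   ] F [-0.6  0.1  0.1] w 0.705 gf 0.0
 to (500, -49, 200) tool cm [8.9  3.91 0.93]
 to (500, -49, 51) tool cm [-0.02 -0.   14.9 ]
```

```bash
python3 -m handwheel '[4,1.8,0.4,0,0,0, 3,1.3,0.3,0,0,0, 1.9,0.8,0.2,0,0,0, 0,0,4,0,0,0, 0,0,4,0,0,0, 0,0,3,0,0,0, 0,0,2,0,0,0, 0,0,1.3,0,0,0, 0,0,0.5,0,0,0, 0,0,0,0,0,0]' >/dev/null
python3 -c "
from h import *
go((500,-49,51))
cv2.imwrite('pics/g1.png',cv2.resize(manip.capture('side')[150:280,230:420,::-1],None,fx=3,fy=3))"
```

```text
t 4.55 pos [498.4 -53.6  52.4] yaw_y -10.04 z [-0.  0. -1.] F [-0.1 -0.4  0.3] w 0.7 gf 0.0
 to (500, -49, 51) tool cm [0.48 0.08 0.14]
```

View pics/g1.png

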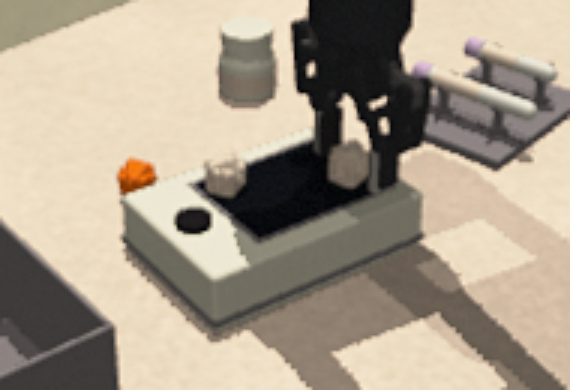

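The ball is between the fingers, at crop (347,163). I shift 5 mm and close.

```bash
python3 -m handwheel '[0.5,0.1,0.1,0,0,0, 0,0,0,0,0,0]' >/dev/null; python3 -m handwheel '[0,0,0,0,0,0, 0,0,0,0,0,0, 0,0,0,0,0,0, 0,0,0,0,0,0, 0,0,0,0,0,0, 0,0,0,0,0,0]' 1 30 >/dev/null
python3 -c "
from h import *
go((500,-49,190),(530,278,190))"
```

```text
t 5.4 pos [500.5 -48.6  52.1] yaw_y -10.02 z [ 0.001  0.    -1.   ] F [-2.3  1.8  9.3] w 0.382 gf 28.8
 to (500, -49, 190) tool cm [ -0.05  -0.03 -13.79]
 to (530, 278, 190) tool cm [32.72 -2.74  0.  ]
```

```bash
python3 -m handwheel '[0,0,-2,0,0,0, 0,0,-4,0,0,0, 0,0,-4,0,0,0, 0,0,-4,0,0,0, 4.7,-0.4,0,0,0,0, 4.8,-0.4,0,0,0,0, 4.8,-0.4,0,0,0,0, 4.8,-0.4,0,0,0,0, 4.8,-0.4,0,0,0,0, 4.8,-0.4,0,0,0,0, 4.8,-0.4,0,0,0,0, 0,0,0,0,0,0]' >/dev/null
python3 -c "
from h import *
go((530,285,190),(530,285,70))
cv2.imwrite('pics/g2.png',manip.capture('side')[100:350,130:430,::-1])"
```

```text
t 6.6 pos [530.4 290.9 190.8] yaw_y -9.79 z [-0.001  0.001 -1.   ] F [ 0.1 -0.8 -0.5] w 0.374 gf 29.9
 to (530, 285, 190) tool cm [-0.59  0.06  0.08]
 to (530, 285, 70) tool cm [-1.0e-02  1.0e-02  1.2e+01]
```

View pics/g2.png

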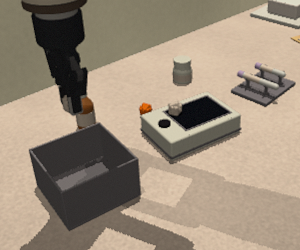

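The ball is held over the bin (gripper tip near crop (72,100), bin at (85,170)). I lower and release.

```bash
python3 -m handwheel '[-0.6,0,4,0,0,0, 0,0,4,0,0,0, 0,0,3.5,0,0,0, 0,0,0.5,0,0,0, 0,0,0,0,0,0]' >/dev/null;  python3 -m handwheel '[0,0,0,0,0,0, 0,0,0,0,0,0, 0,0,0,0,0,0, 0,0,0,0,0,0]' 0.3 >/dev/null; python3 -m handwheel '[0,0,-4,0,0,0, 0,0,-4,0,0,0, 0,0,-4,0,0,0, 0,0,0,0,0,0]' >/dev/null
python3 -c "
from h import *
go((556,27,190),(556,27,51))
manip.capture('top')
for d in manip.outline_of('top','wad2'):
    mo=cv2.moments(d['mask'].astype(np.uint8),True);u,v=mo['m10']/mo['m00'],mo['m01']/mo['m00'];print(round(d['confidence'],2),u,v,ray('top',u,v,65)[:2],ray('top',u,v,15)[:2])"
```

```text
t 7.95 pos [531.6 281.  197.5] yaw_y -10.02 z [ 0.008  0.003 -1.   ] F [ 0.9  0.6 -0.3] w 0.702 gf 0.0
 to (556, 27, 190) tool cm [-24.59   6.81   0.69]
 to (556, 27, 51) tool cm [-0.06 -0.1  13.9 ]
0.62 298.6624203821656 208.35668789808918 [556.38364671  25.23893097] [558.39805353  26.92841865]
0.57 296.0093457943925 165.37383177570092 [648.71831771  30.09008885] [655.32954312  32.02108811]
0.52 185.24175824175825 220.56593406593407 [533.18423076 266.68616069] [534.04367049 280.39593392]
```

```bash
python3 -m handwheel '[-4.6,1.1,0,0,0,0, -4.8,1.4,0,0,0,0, -4.8,1.4,0,0,0,0, -4.8,1.4,0,0,0,0, -4.0,1.2,0,0,0,0, -1.6,0.3,0,0,0,0, 0,0,3,0,0,0, 0,0,3,0,0,0, 0,0,2,0,0,0, 0,0,0,0,0,0]' >/dev/null
python3 -c "
from h import *
go((556,26,51))"
```

```text
t 9.05 pos [552.2  26.7 107.8] yaw_y -10.01 z [-0.006  0.001 -1.   ] F [-0.1 -0.7  0.5] w 0.703 gf 0.0
 to (556, 26, 51) tool cm [-0.    0.42  5.68]
```

```bash
python3 -m handwheel '[0,0.4,2.2,0,0,0, 0,0,2,0,0,0, 0,0,1,0,0,0, 0,0,0.4,0,0,0, 0,0,0,0,0,0, 0,0,0,0,0,0]' >/dev/null; python3 -c "
from h import *
go((556,26,51))";python3 -m handwheel '[0,0,0,0,0,0, 0,0,0,0,0,0, 0,0,0,0,0,0, 0,0,0,0,0,0, 0,0,0,0,0,0, 0,0,0,0,0,0]' 1 30 >/dev/null
python3 -c "
from h import *
go((556,26,190),(530,290,190))"
```

```text
t 9.65 pos [558.4  25.5  56.3] yaw_y -10.02 z [ 0.001  0.    -1.   ] F [-1.1  0.1  0.7] w 0.699 gf 0.0
 to (556, 26, 51) tool cm [ 0.   -0.25  0.53]
t 10.25 pos [558.7  25.4  56.3] yaw_y -10.03 z [ 0.002 -0.    -1.   ] F [0.9 0.2 5.5] w 0.382 gf 29.2
 to (556, 26, 190) tool cm [  0.02  -0.25 -13.37]
 to (530, 290, 190) tool cm [ 2.554e+01 -7.160e+00 -1.000e-02]
```

```bash
python3 -m handwheel '[0,0,-2,0,0,0, 0,0,-4,0,0,0, 0,0,-4,0,0,0, 0,0,-3.4,0,0,0, 4.6,-1.3,0,0,0,0, 4.6,-1.3,0,0,0,0, 4.6,-1.3,0,0,0,0, 4.6,-1.3,0,0,0,0, 4.6,-1.3,0,0,0,0, 2.2,-0.6,0,0,0,0, 0,0,0,0,0,0]' >/dev/null
python3 -c "
from h import *
go((530,285,190),(530,285,80))"
```

```text
t 11.35 pos [531.2 288.9 189.4] yaw_y -9.84 z [-0.     0.001 -1.   ] F [ 0.4 -0.8 -0.5] w 0.381 gf 29.9
 to (530, 285, 190) tool cm [-0.4  -0.05 -0.06]
 to (530, 285, 80) tool cm [-1.0e-02  0.0e+00  1.1e+01]
```

```bash
python3 -m handwheel '[-0.4,0,4,0,0,0, 0,0,4,0,0,0, 0,0,2.5,0,0,0, 0,0,0.5,0,0,0, 0,0,0,0,0,0]' >/dev/null;  python3 -m handwheel '[0,0,0,0,0,0, 0,0,0,0,0,0, 0,0,0,0,0,0, 0,0,0,0,0,0]' 0.3 >/dev/null; python3 -m handwheel '[0,0,-4,0,0,0, 0,0,-4,0,0,0, 0,0,-4,0,0,0, 0,0,0,0,0,0, 0,0,0,0,0,0]' >/dev/null
python3 -c "
from h import *
go((530,-242,200),(530,-242,30))
cv2.imwrite('pics/t3.png',cv2.resize(manip.capture('top')[140:280,120:480,::-1],None,fx=2.2,fy=2.2))
for d in manip.outline_of('top','wad2'):
    mo=cv2.moments(d['mask'].astype(np.uint8),True);u,v=mo['m10']/mo['m00'],mo['m01']/mo['m00'];print(round(d['confidence'],2),u,v,ray('top',u,v,65)[:2],ray('top',u,v,15)[:2])"
```

```text
t 12.75 pos [531.5 282.2 200.2] yaw_y -10.02 z [ 0.002  0.001 -1.   ] F [ 0.4 -0.2 -0.4] w 0.7 gf 0.0
 to (530, -242, 200) tool cm [-5.164e+01  8.980e+00 -2.000e-02]
 to (530, -242, 30) tool cm [-0.02 -0.03 17.  ]
0.73 295.82666666666665 164.79333333333332 [649.97668163  30.47109098] [656.65055383  32.42105818]
0.69 187.60621761658032 205.0259067357513 [566.21579182 261.88726908] [568.71968527 275.35813276]
0.56 184.91240875912408 220.91240875912408 [532.45629143 267.38068726] [533.2794912  281.12503702]
```

View pics/t3.png

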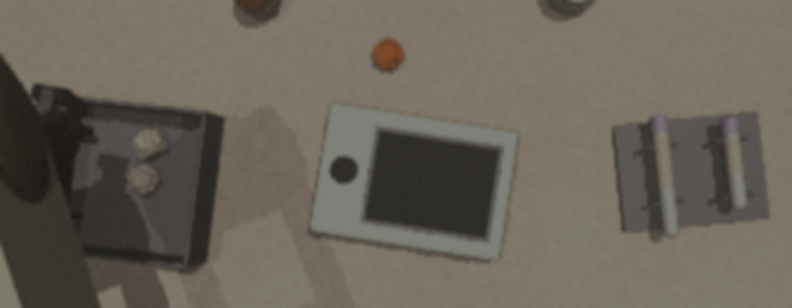

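Both balls are in the bin (crop (150,143) and (143,180)) and the glass is clear (432,183). Now I move to the tube.

```bash
python3 -m handwheel '[-4.6,0.8,0,0,0,0, -4.6,0.8,0,0,0,0, -4.6,0.8,0,0,0,0, -4.6,0.8,0,0,0,0, -4.6,0.8,0,0,0,0, -4.6,0.8,0,0,0,0, -4.6,0.8,0,0,0,0, -4.6,0.8,0,0,0,0, -4.6,0.8,0,0,0,0, -4.6,0.8,0,0,0,0, -4.6,0.8,0,0,0,0, 0,0,0,0,0,0]' 0.2 >/dev/null
python3 -m handwheel '[0,0,0,0,0,8.4, 0,0,0,0,0,8.4, 0,0,0,0,0,8.4, 0,0,0,0,0,8.4, 0,0,0,0,0,8.4, 0,0,0,0,0,8.4, 0,0,0,0,0,8.4, 0,0,0,0,0,8.4, 0,0,0,0,0,8.4, 0,0,0,0,0,0]' >/dev/null
python3 - <<'E'
from h import *
im=cv2.imread('pics/t3.png');g=cv2.cvtColor(im,cv2.COLOR_BGR2GRAY)
# glass: dark blob in crop (scale 2.2, offset 120,140)
n,l,st,c=cv2.connectedComponentsWithStats((g[120:245,355:510]<75).astype(np.uint8))
i=1+st[1:,4].argmax();r=cv2.minAreaRect(cv2.findNonZero((l==i).astype(np.uint8)))
B=(cv2.boxPoints(r)+[355,120])/2.2+[120,140];P=[ray('top',*b,50)[:2] for b in B]
print("glass",np.mean(P,0).round(1),[(np.linalg.norm(P[k+1]-P[k]).round(1),np.degrees(np.arctan2(*(P[k+1]-P[k])[::-1])).round(1)) for k in(0,1)])
go((530,-242,200),(530,-242,24))
E
```

```text
glass [523.8 -12. ] [(np.float64(89.8), np.float64(-9.9)), (np.float64(122.2), np.float64(-100.1))]
t 15.05 pos [ 529.6 -231.   198.2] yaw_y -85.78 z [-0.001  0.001 -1.   ] F [ 0.3 -0.3  0.4] w 0.802 gf 0.0
 to (530, -242, 200) tool cm [-0.04  1.1  -0.18]
 to (530, -242, 24) tool cm [ 0.02  0.02 17.6 ]
```

```bash
python3 -m handwheel '[0,1.1,0,0,0,0, 0,0,4,0,0,0, 0,0,4,0,0,0, 0,0,3,0,0,0, 0,0,1,0,0,0, 0,0,0,0,0,0, 0,0,0,0,0,0]' 0.5 >/dev/null
python3 -c "
from h import *
go((530,-242,23))
cv2.imwrite('pics/s4.png',cv2.resize(manip.capture('side')[110:220,330:460,::-1],None,fx=4,fy=4))
cv2.imwrite('pics/t4.png',cv2.resize(manip.capture('top')[160:270,370:500,::-1],None,fx=4,fy=4))"
```

```text
t 15.75 pos [ 531.3 -243.1   80.8] yaw_y -85.55 z [ 0.001 -0.001 -1.   ] F [ 0.3 -0.3  0.9] w 0.498 gf 0.0
 to (530, -242, 23) tool cm [-0.13 -0.13  5.78]
```

View pics/s4.png

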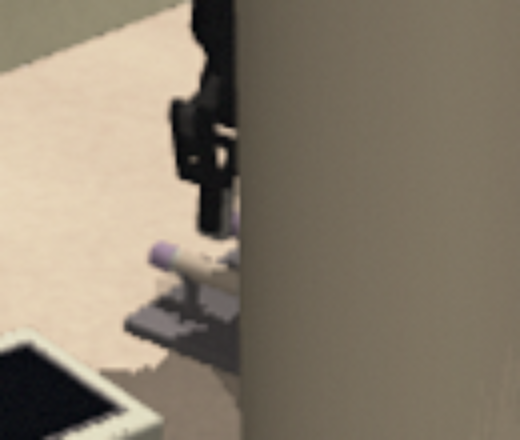

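The arm hides most of the scene. The cap is at crop (162,254) and the finger stands over the free middle, as it should. I descend.

```bash
python3 -m handwheel '[-0.1,-0.1,2,0,0,0, 0,0,1.5,0,0,0, 0,0,1.2,0,0,0, 0,0,0.8,0,0,0, 0,0,0.3,0,0,0, 0,0,0,0,0,0, 0,0,0,0,0,0]' >/dev/null
python3 -c "
from h import *
go((530,-242,23))"
```

```text
t 16.55 pos [ 529.9 -241.8   21.8] yaw_y -85.63 z [ 0.001 -0.    -1.   ] F [-0.2 -0.6 -0.7] w 0.503 gf 0.0
 to (530, -242, 23) tool cm [ 0.01  0.03 -0.12]
```

```bash
python3 -m handwheel '[0,0,0,0,0,0, 0,0,0,0,0,0, 0,0,0,0,0,0, 0,0,0,0,0,0, 0,0,0,0,0,0, 0,0,0,0,0,0]' 1 50 >/dev/null
python3 -c "
from h import *
go()"
python3 -m handwheel '[0,0,-0.5,0,0,0, 0,0,-1,0,0,0, 0,0,-2,0,0,0, 0,0,-4,0,0,0, 0,0,-4,0,0,0, 0,0,-4,0,0,0, 0,0,-2,0,0,0, 0,0,0,0,0,0, 0,0,0,0,0,0]' >/dev/null
python3 -c "
from h import *
go((524,-12,200))"
```

```text
t 17.15 pos [ 530.1 -242.5   22.1] yaw_y -85.64 z [ 0.002 -0.002 -1.   ] F [ 0.5 -5.5  2.6] w 0.168 gf 48.6
t 18.05 pos [ 529.5 -241.5  196.7] yaw_y -85.62 z [ 0.001 -0.    -1.   ] F [-0.2  0.6 -1.2] w 0.168 gf 48.7
 to (524, -12, 200) tool cm [  1.2  -22.92  -0.33]
```

```bash
python3 -m handwheel '[0,-3,0,0,0,0, 0.2,-4,0,0,0,0, 0.2,-4,0,0,0,0, 0.2,-4,0,0,0,0, 0.2,-4,0,0,0,0, 0.2,-2.5,0,0,0,0, 0,-1,0,0,0,0, 0,0,0,0,0,0]' >/dev/null
python3 -m handwheel '[0,0,0,0,0,-8, 0,0,0,0,0,-8, 0,0,0,0,0,-8, 0,0,0,0,0,-8, 0,0,0,0,0,-8, 0,0,0,0,0,-8, 0,0,0,0,0,-8, 0,0,0,0,0,-8, 0,0,0,0,0,-8, 0,0,0,0,0,-4, 0,0,0,0,0,0, 0,0,0,0,0,0]' >/dev/null
python3 - <<'E'
from h import *
go((524,-12,111))
im=manip.capture('top');cv2.imwrite('pics/t5.png',im[:,:,::-1]);s=manip.capture('side')
cv2.imwrite('pics/s5.png',cv2.resize(s[60:260,230:430,::-1],None,fx=3,fy=3))
E
```

```text
t 20.05 pos [522.3 -17.4 196. ] yaw_y -9.83 z [-0.001  0.    -1.   ] F [-0.4 -0.4 -0.8] w 0.167 gf 48.7
 to (524, -12, 111) tool cm [0.56 0.08 8.5 ]
```

View pics/s5.png

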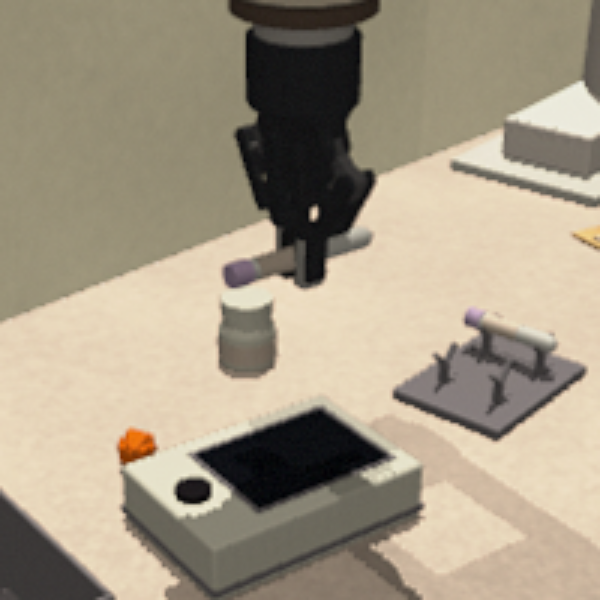

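The tube is held with its cap (240,272) towards the button end, and the short tube is undisturbed. I lower to height.

```bash
python3 -m handwheel '[0.6,0.1,2,0,0,0, 0,0,3,0,0,0, 0,0,2.5,0,0,0, 0,0,1,0,0,0, 0,0,0,0,0,0, 0,0,0,0,0,0, 0,0,0,0,0,0]' >/dev/null
python3 - <<'E'
from h import *
go((524,-12,111))
s=manip.capture('side');cv2.imwrite('pics/s6.png',cv2.resize(s[100:260,230:430,::-1],None,fx=3.6,fy=3.6))
a=np.radians(80.1);d=np.array([np.cos(a),np.sin(a),0]);o=np.array([524,-12,130.])
for k in(60,-62):print(k,((pix('side',o+k*d)-[230,100])*3.6).round(0))
E
```

```text
t 20.85 pos [525.  -10.9 112.7] yaw_y -9.64 z [ 0.002 -0.    -1.   ] F [-0.1 -0.2 -0. ] w 0.167 gf 48.8
 to (524, -12, 111) tool cm [-0.13 -0.08  0.17]
60 [266. 318.]
-62 [429. 262.]
```

View pics/s6.png

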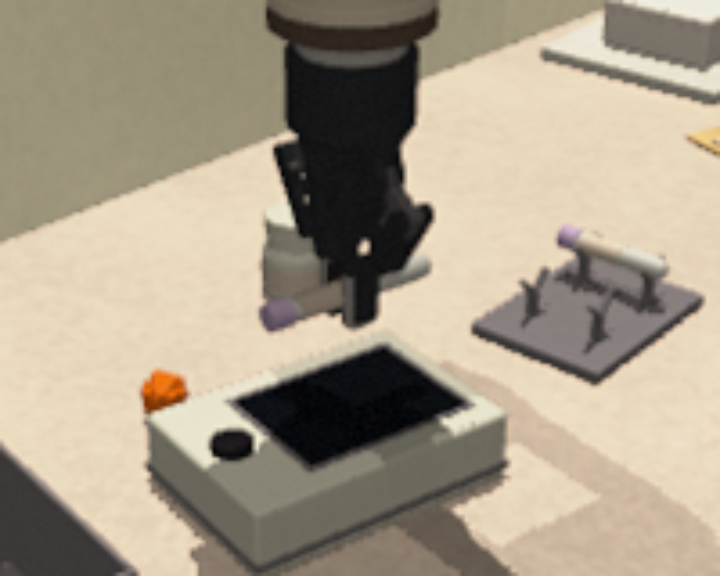

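The tube's ends at about (266,318) and (430,265) match the predicted (266,318) and (429,262). I make a final small trim, settle and hand in.

```bash
python3 -m handwheel '[-0.1,-0.1,0.2,0,0,0, 0,0,0,0,0,0, 0,0,0,0,0,0, 0,0,0,0,0,0, 0,0,0,0,0,0, 0,0,0,0,0,0]' >/dev/null
python3 - <<'E'
from h import *
go((524,-12,111)); print(np.abs(manip.sense()["joint_velocities"]).max())
print(manip.sign_off())
E
```

```text
t 21.5 pos [523.2 -11.6 109.3] yaw_y -9.63 z [-0.  0. -1.] F [ 0.1 -0.1 -0.2] w 0.172 gf 48.8
 to (524, -12, 111) tool cm [-0.03  0.08 -0.17]
0.0021401846510606193
the job is handed in; nothing more can be done
None
```

Job handed in at 21.5 s: both paper balls are in the bin, and the long tube is held still and level about 80 mm above the middle of the glass, cap towards the button.

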